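# Raise the enclosure's sash to its working mark

## Robot

A 7-joint arm with a two-finger parallel gripper is mounted at the origin on a cart in front of the work surface, level with it; the furniture and walls round the work are solid. World frame = base frame: x ahead of the robot, y to its left, z up, the work surface at z = 0. Lengths are in m, angles in rad, forces in N, time in s.
With the tool pointing down it reaches from about 0.4 to 0.85 m from the base axis. Payload 10.4 kg.
Tool frame: the origin (TCP) lies midway between the tips of the shut fingers; the grasp point (between the pads) lies 19 mm behind it (manip.hold_point_z is the distance from the TCP to the grasp point, in m); z points along the fingers, y is the line along which they close (so a half turn about z gives the same grasp; the last joint's range is limited). The gripper opens to 85 mm and grips with 20 to 120 N. Pads are 22 mm wide; open, the fingers measure 114 mm over their backs; the gripper's body (76 mm by 85 mm) begins 54 mm behind the grasp point. The pads swing forward as they close: fully open they stand 13 mm farther back than shut.
Start: joints at [-1.156, 0.332, -0.065, 1.46, 0.022, 1.35, -0.088], TCP at [0.265, 0.566, 0.231] pointing down, gripper open.
Joint ranges: [-2.6, 2.6], [-0.5, 2.12], [-1.47, 1.34], [0.16, 2.42], [-1.27, 4.41], [0.06, 2.06], [-2.6, 2.6]. Speed limits (rad/s): [2.22, 2.22, 2.79, 2.79, 3.14, 3.14, 3.14].

## Interface

Orientations are given as a unit quaternion [x, y, z, w].
In Python, from workcell import manip, eyes, job gives the robot as it stands.
- The arm moves only by the shell command python3 -m crank 'ROWS' [FORCE]. ROWS is JSON, a list that holds one entry, the list of rows, each a list of 7 numbers: the finger opening in cm, from 0 to 8.54, then the shift along the world's x, y, z in cm, then the turn, a rotation vector about the world's x, y, z in degrees. In form: [[[hand, x, y, z, ax, ay, az], ...]]. A call has 1 to 20 rows; each row shifts and turns the commanded pose from where the row before left it; what a row does not reach is not made up. A row lasts 1/8 s, in which the tool goes at most 62.5 mm and 10.7 degrees, less where a joint would pass 70% of its speed; a pose out of reach is approached as far as the arm can. A call with a gripper value outside its range is refused whole. The fingers move at their own pace and stop on an object; FORCE is the grip in N (left out, the last holds). Time passes only in rows, so rows that do not move let the fingers close. It gives the time, the measured TCP pose, the force, the opening and the grip force at its end, in the units of the state.
- manip.get_obs(): the state, without advancing time (a new reading comes with each control period).
- eyes.camera(name): name is "scene" or "side" or "wrist"; returns (picture, depth): 384x512x3 uint8, red, green, blue; 384x512 float32, m along the optical axis (not along the pixel's ray), 0 where there is no reading.
- eyes.camera_params(name): a dict with "fx", "fy", "cx", "cy" (pixels), "world_from_camera" (4x4, takes a point from camera to world coordinates); the wrist camera has in their place "hand_eye" (4x4, takes a point from camera to tool coordinates, whose origin is the TCP and whose axes are the flange's). Camera axes: x right, y down, z forward; pixel columns grow to the right and rows downward; lengths in m; the calibration is good to about 2 mm. A picture is of the moment at which its call begins: read the wrist's pose just before it. camera_params takes no time and is no camera call.
- job.hand_in(): hands the job in; it is judged then, once.
The state is a dict: "clock": time; "joint_pos": joint angles; "joint_velocities": joint speeds; "tau": joint torques, N m; "position": TCP position; "ee_rot": TCP orientation; "ft_force": force on the tool from outside, world axes, zero at the start; "torque": the same for the moment, N m; "grip_width": opening from 0.0 (shut) to 1.0 (fully open); "grasp_force": force on a finger pad.
Only numpy, scipy, OpenCV 4.12 (cv2) and the standard library are available. Lean on these libraries where they do the work, as an engineer would, in place of code of your own. Each camera call takes 0.05 s, during which the arm holds its last target. There are 200 camera calls.

## Task

Push the counterweighted sash of the small bench enclosure up from beneath its blue lip with the fingertips, until the red pointer at the sash's left end stands within the green band of the clip on the left post, then take the hand away and leave the sash standing there. Do not grip the lip or fling the sash, and leave the jar, the flask and the culture dish where they are.

Things in the scene. Friction and masses are not known exactly. Their poses are not given: they have to be found in the camera images.
- enclosure: white bench enclosure with clear sides, 340 mm wide (y), 110 mm deep (x), fixed; origin at the centre of its underside, z up, the open front with the sash is its -x side. Guide posts 30 mm wide, 488 mm tall stand at the front corners, centred at y = -155 and +155 mm, front faces at x = -66 mm. Floor inside 16 mm, front sill 22 mm above the worktop.
- sash (a joint): height of the sliding sash in m, 0 to 0.27: the underside of its lip is 22 mm + this value above the worktop. Clear pane 276 mm wide, 200 mm high. Its hidden counterweight nearly balances it: 1.7 to 3.5 N of weight remain and the guides rub with about 4 N, so it stays where it is left and needs about 6 to 8 N to go up slowly.
- lip_edge (a point): middle of the lower front edge of the sash's lip, axes as the enclosure's. The lip is a level ledge at the sash's bottom, 250 mm long (y), reaching 42 mm out from the pane, 17 mm thick. Push up on its blue underside or this edge. Below is the open gap to the sill: fingertips tilted in from the front and above may reach in, free for 30 mm behind the pane.
- lip_top (a point): middle of the lip's upper face. The upper 7 mm of the lip are an aluminium cap, its front edge 6 mm behind the blue pad's. Fingers on cap and blue pad at once count as gripping the lip.
- pointer (a point): tip of the red pointer at the left (enclosure +y) end of the lip, 4 mm thick; it moves with the sash and lies 9 mm above the lip's underside
- mark (a point): middle of the green band, 20 mm high and 34 mm wide, on the black clip on the front of the left guide post (enclosure +y); fixed. The sash is right when the pointer is as high as this point, give or take 10 mm
- amber_jar: loose brown jar with a blue cap, 56 mm across, 80 mm high, standing inside the enclosure; origin at the centre of its underside. To be left alone
- stopper_flask: loose clear conical flask with a glass stopper, 51 mm across, 101 mm high, in front of the other end of the enclosure; origin at the centre of its underside. To be left alone
- petri: loose culture dish, 94 mm across, 15 mm high, lying in front of one end of the enclosure; origin at the centre of its underside. To be left alone

How it is judged:
By the outcome, as a careful person would: the job done as asked, in the order asked, and still so for the second after the job is handed in, with the robot touching nothing.
It also fails if it takes over 35 s, if anything falls off the work surface, if the arm or the gripper's body presses on something with over 40 N, if the wrist force passes 120 N, or if a joint passes its speed limit or range.

## Working session

There is one attempt and no reset: what is moved stays moved. The work goes in short steps, Python scripts to look and compute and a shell command to move; the robot and the scene stay as the last step left them, time stands still between calls to the robot, and variables do not carry over. Pictures are saved under pics/ and viewed, at most 10 in all, crops included, and the job is handed in when it is done.

```bash
mkdir -p pics
python3 - <<'E'
from workcell import manip,eyes
import cv2,numpy as np
o=manip.get_obs();print(o['clock'],o['position'],o['ee_rot'],o['ft_force'],o['grip_width'])
for n in('scene','side'):
    p,d=eyes.camera(n);cv2.imwrite(f'pics/{n}0.png',p[:,:,::-1]);np.savez(f'pics/{n}0.npz',p=p,d=d)
    c=eyes.camera_params(n);print(n,c['fx'],c['cx'],c['cy'],np.round(c['world_from_camera'],3).tolist())
E
```

```text
0.0 [0.26481842 0.56569891 0.23050961] [ 2.17155885e-01  9.76136673e-01 -7.08737559e-04 -1.24341789e-04] [ 0.38022158 -0.18337761  0.04689774] 1.000968119754717
scene 474.0256333308915 256.00999092965293 190.79932122495487 [[0.724, -0.593, 0.352, 0.227], [-0.69, -0.627, 0.363, -0.197], [0.006, -0.506, -0.863, 1.095], [0.0, 0.0, 0.0, 1.0]]
side 469.1837396834378 259.457015967004 192.15274824485104 [[-1.0, 0.014, 0.001, 0.597], [0.009, 0.656, -0.755, 0.98], [-0.011, -0.755, -0.656, 0.845], [0.0, 0.0, 0.0, 1.0]]
```

View pics/scene0.png

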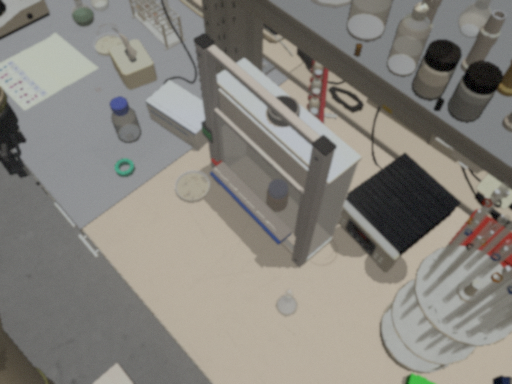

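View pics/side0.png

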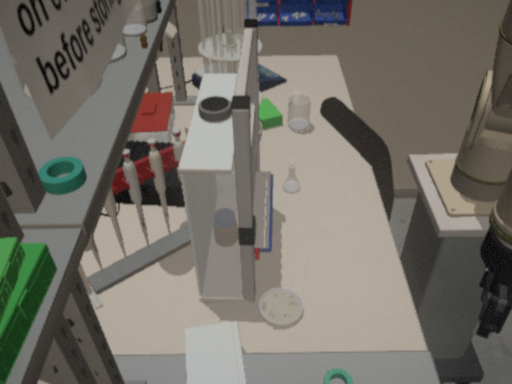

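The scene view shows the lip (blue, from 213,163 to 285,237), the red pointer near (215,162), the green clip near (208,130), the dish at (193,187) and the flask at (287,304). The side view shows the pointer at (257,253), the clip at (247,230), the dish at (281,307) and the flask at (291,183).

```bash
cat > h.py <<'E'
import numpy as np,cv2
from workcell import eyes
def ray(n,u,v):
    c=eyes.camera_params(n);T=c['world_from_camera']
    return T[:3,3],T[:3,:3]@np.array([(u-c['cx'])/c['fx'],(v-c['cy'])/c['fy'],1])
def plane(n,u,v,z):
    o,r=ray(n,u,v);return o+r*(z-o[2])/r[2]
def tri(a,b):
    (o,r),(p,s)=ray('scene',*a),ray('side',*b)
    t=np.linalg.lstsq(np.c_[r,-s],p-o,rcond=None)[0];A,B=o+t[0]*r,p+t[1]*s
    return (A+B)/2,np.linalg.norm(A-B)
def dp(n,d,u,v):
    o,r=ray(n,u,v);return o+r*d[v,u]
def blobs(p,lo,hi,box,amin=3):
    h=cv2.cvtColor(p,cv2.COLOR_RGB2HSV);m=cv2.inRange(h,np.array(lo),np.array(hi))
    k=np.zeros_like(m);x0,y0,x1,y1=box;k[y0:y1,x0:x1]=m[y0:y1,x0:x1]
    n,l,s,c=cv2.connectedComponentsWithStats(k)
    return [(s[i].tolist(),np.round(c[i],1).tolist()) for i in range(1,n) if s[i][4]>=amin],k
E
python3 - <<'E'
from h import *
B={'scene':(190,100,310,260),'side':(220,160,300,280)}
for n in B:
    z=np.load(f'pics/{n}0.npz');p,d=z['p'],z['d']
    for nm,lo,hi in(('red',(0,110,60),(8,255,255)),('green',(45,60,30),(90,255,255)),('blue',(105,110,50),(130,255,255))):
        b,k=blobs(p,lo,hi,B[n]);print(n,nm,b)
        for s,c in b:
            u,v=int(round(c[0])),int(round(c[1]));print('   ',np.round(dp(n,d,u,v),3))
        if nm=='blue':
            v,u=np.nonzero(k);print('ends',[(u[i],v[i],np.round(dp(n,d,u[i],v[i]),3)) for i in (v.argmin(),v.argmax())])
a=cv2.imread('pics/scene0.png')[110:260,185:335];b=cv2.imread('pics/side0.png')[150:300,200:350]
cv2.imwrite('pics/c1.png',cv2.resize(np.hstack([a,b]),(800,400),interpolation=cv2.INTER_CUBIC))
E
```

```text
scene red [([212, 159, 9, 6, 26], [215.3, 161.7])]
    [0.605 0.339 0.128]
scene green [([203, 129, 8, 10, 31], [206.9, 133.6])]
    [0.609 0.362 0.215]
scene blue [([217, 179, 6, 6, 6], [219.5, 181.5]), ([224, 186, 8, 8, 8], [227.5, 189.5]), ([233, 195, 47, 48, 70], [258.1, 221.3])]
    [0.577 0.289 0.125]
    [0.576 0.258 0.127]
    [0.573 0.152 0.121]
ends [(np.int64(212), np.int64(174), array([0.578, 0.319, 0.124])), (np.int64(278), np.int64(242), array([0.568, 0.082, 0.124]))]
side red [([254, 248, 5, 11, 45], [256.4, 252.5])]
    [0.607 0.342 0.128]
side green [([255, 225, 1, 3, 3], [255.0, 226.0])]
    [0.607 0.366 0.227]
side blue [([270, 232, 1, 6, 6], [270.0, 234.5]), ([270, 239, 1, 6, 6], [270.0, 241.5]), ([269, 247, 2, 3, 3], [269.7, 248.0])]
    [0.577 0.287 0.123]
    [0.578 0.31  0.123]
    [0.597 0.98  0.845]
ends [(np.int64(270), np.int64(229), array([0.577, 0.271, 0.122])), (np.int64(269), np.int64(249), array([0.58 , 0.328, 0.122]))]
```

View pics/c1.png

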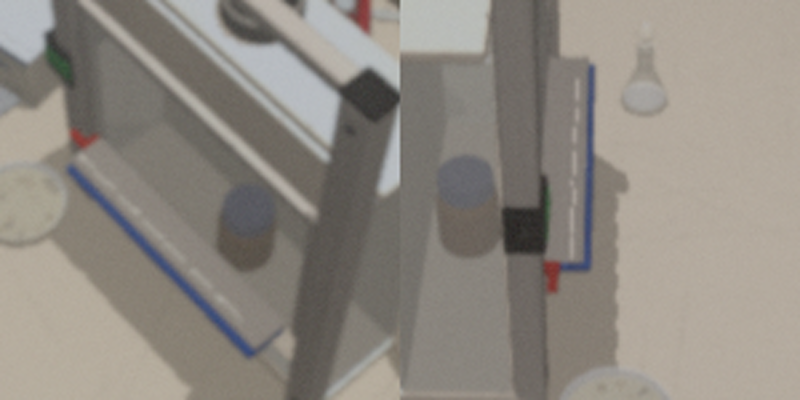

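The crop shows the blue front edge running the length of the lip, the red pointer at its +y end, and the green band on the clip above it. The jar stands inside. The flask is off the low-y end and the dish off the high-y end.

Run:
```python
from h import *
print('dish',plane('scene',193,187,.015),plane('side',281,307,.015))
print('flask',plane('scene',287,306,.01),plane('side',291,186,.01))
print('pointer',tri((213.5,162),(257,256)),tri((215.3,161.7),(256.4,252.5)))
print('lip upper blue edge near corner',tri((212,174),(270,249)))
for n,bx in(('scene',(195,120,216,150)),('side',(248,215,262,250))):
    z=np.load(f'pics/{n}0.npz');p,d=z['p'],z['d']
    b,k=blobs(p,(40,40,20),(95,255,255),bx);print(b)
    v,u=np.nonzero(k);P=np.array([dp(n,d,i,j) for i,j in zip(u,v)]);P=P[abs(P[:,0]-.609)<.02]
    print(n,P.min(0),P.max(0),P.mean(0),len(P))
# red z
    b,k=blobs(p,(0,110,60),(8,255,255),(195,120,300,280))
    v,u=np.nonzero(k);P=np.array([dp(n,d,i,j) for i,j in zip(u,v)]);print('red',P.min(0),P.max(0),P.mean(0))
```

```text
dish [0.554637   0.38096473 0.015     ] [0.55639026 0.39509831 0.015     ]
flask [ 0.50830056 -0.01446384  0.01      ] [ 0.51157533 -0.00337585  0.01      ]
pointer (array([0.60527054, 0.34525591, 0.12041565]), np.float64(0.00043100100352352287)) (array([0.60673227, 0.34011736, 0.12547385]), np.float64(0.0011463519995136247))
lip upper blue edge near corner (array([0.57945786, 0.32318661, 0.11713806]), np.float64(0.002986470125292919))
[([202, 127, 10, 13, 57], [206.8, 133.3])]
scene [0.60708419 0.34562915 0.19838174] [0.61092676 0.37717847 0.23038306] [0.60913395 0.36196933 0.21698411] 55
red [0.60167535 0.32955658 0.12124303] [0.61564331 0.35323668 0.13164739] [0.6065194  0.33908058 0.12722074]
[([254, 220, 2, 20, 35], [254.5, 228.8])]
side [0.60729613 0.34845215 0.2104973 ] [0.60946728 0.38428337 0.23929884] [0.60825038 0.37315041 0.2274908 ] 35
red [0.60283922 0.32878393 0.12143537] [0.61108116 0.35498792 0.13021503] [0.60623646 0.34061594 0.12576132]
```

```bash
python3 -m crank '[[[0,3,-5,1,0,0,5],[0,3,-5,1,0,0,5],[0,2,-5,1,0,0,5],[0,2,-5,1,0,0,5],[0,1,-5,1,0,0,3],[0,1,-5,1,0,-10,0],[0,0,-4,1,0,-10,0],[0,0,-2,0,0,-10,0],[0,0,0,0,0,-10,0]]]'
```

```text
clock: 1.23
position: [0.3871, 0.2074, 0.3006]
ee_rot: [0.018, 0.939, 0.005, 0.344]
ft_force: [12.7, 14.8, 16.8]
grip_width: 0.001
grasp_force: 0.0
```

```bash
python3 -m crank '[[[0,0,0,-3,0,-10,0],[0,0,0,-4,0,-10,0],[0,1,0,-4,0,0,0],[0,1,0,-3,0,0,0],[0,0,0,0,0,0,0],[0,0,0,0,0,0,0]]]'
python3 - <<'E'
from workcell import manip,eyes
import cv2,numpy as np
from scipy.spatial.transform import Rotation as R
o=manip.get_obs();print(o['position'],R.from_quat(o['ee_rot']).as_matrix().round(3).tolist(),o['ft_force'],np.round(o['joint_pos'],2))
p,d=eyes.camera('wrist');cv2.imwrite('pics/w1.png',p[:,:,::-1]);np.savez('pics/w1.npz',p=p,d=d,pos=o['position'],q=o['ee_rot'])
E
```

```text
clock: 1.98
position: [0.4021, 0.2176, 0.2493]
ee_rot: [0.026, 0.899, 0.006, 0.437]
ft_force: [1.1, -0.4, -0.4]
grip_width: 0.004
grasp_force: 0.0
[0.40211733 0.21761    0.2493215 ] [[-0.616, 0.042, 0.787], [0.053, 0.999, -0.012], [-0.786, 0.034, -0.617]] [ 1.09354216 -0.43251677 -0.3699836 ] [-0.33 -0.5  -0.69  2.41  0.69  0.74  0.05]
```

View pics/w1.png

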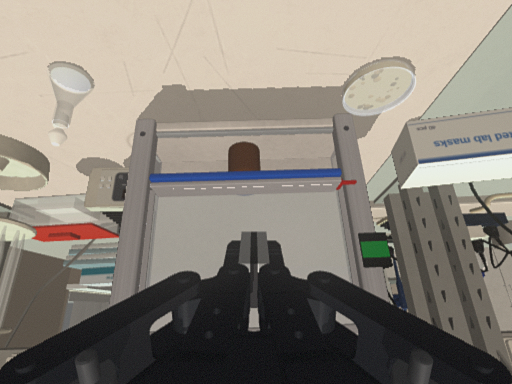

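The wrist view (upside down) shows the blue lip at rows 172–185, the red pointer at (347,184) and the green band at (374,249). The gap below the lip is open.

```bash
cat >> h.py <<'E'
from scipy.spatial.transform import Rotation as R
def wpts(f):
    z=np.load(f);c=eyes.camera_params('wrist');p,d=z['p'],z['d']
    T=np.eye(4);T[:3,:3]=R.from_quat(z['q']).as_matrix();T[:3,3]=z['pos'];T=T@c['hand_eye']
    def W(u,v,dd=None):
        dd=d[v,u] if dd is None else dd
        return T[:3,3]+T[:3,:3]@(np.array([(u-c['cx'])/c['fx'],(v-c['cy'])/c['fy'],1])*dd)
    out={}
    for nm,lo,hi,bx in(('red',(0,130,60),(8,255,255),(320,100,370,260)),('green',(45,90,40),(85,255,255),(330,60,420,300)),('blue',(105,130,50),(130,255,255),(120,60,360,300))):
        b,k=blobs(p,lo,hi,bx,10);v,u=np.nonzero(k);P=np.array([W(i,j) for i,j in zip(u,v) if d[j,i]>0])
        if len(P):
            out[nm]=P;print(nm,[x[0] for x in b],'p2',np.percentile(P,3,0).round(4),'p98',np.percentile(P,97,0).round(4),'med',np.median(P,0).round(4))
    return out
E
python3 - <<'E'
from h import *
P=wpts('pics/w1.npz')['blue']
for s in(P[P[:,1]<.1],P[P[:,1]>.3]): print(np.median(s,0))
E
```

```text
red [[337, 180, 19, 10, 73]] p2 [0.5994 0.3305 0.1224] p98 [0.6147 0.3526 0.129 ] med [0.6022 0.3405 0.1253]
green [[360, 240, 30, 18, 459]] p2 [0.6051 0.3473 0.2074] p98 [0.6085 0.3796 0.2271] med [0.6066 0.3631 0.2176]
blue [[149, 169, 192, 13, 1438]] p2 [0.5651 0.0878 0.1174] p98 [0.5791 0.3199 0.1247] med [0.5714 0.2032 0.1224]
[0.56577798 0.09045486 0.12211961]
[0.57580078 0.3137949  0.1223166 ]
```

```bash
python3 -m crank '[[[0,2,-0.3,-3,0,0,0],[0,2,-0.3,-3,0,0,0],[0,2,-0.3,-3,0,0,0],[0,2,-0.3,-3,0,0,0],[0,2,-0.3,-3,0,0,0],[0,2,0,-2,0,-4,0],[0,1,0,0,0,-4,0],[0,0,0,0,0,0,0],[0,0,0,0,0,0,0]]]'
python3 - <<'E'
from workcell import manip
import numpy as np
from scipy.spatial.transform import Rotation as R
o=manip.get_obs();print(R.from_quat(o['ee_rot']).as_matrix().round(3).tolist(),np.round(o['joint_pos'],2))
E
```

```text
clock: 3.15
position: [0.4746, 0.1951, 0.1353]
ee_rot: [0.028, 0.899, -0.031, 0.437]
ft_force: [-0.5, 0.2, -0.1]
grip_width: -0.003
grasp_force: 0.0
[[-0.617, 0.078, 0.783], [0.023, 0.996, -0.081], [-0.787, -0.032, -0.617]] [ 0.57 -0.11 -1.45  2.42  1.34  0.65 -0.5 ]
```

```bash
python3 -m crank '[[[0,2,0.2,-1,0,0,0],[0,2,0.2,-1,0,0,0],[0,1.5,0.2,-1.5,0,0,0],[0,0,0,-1.5,0,0,2],[0,0,0,-1,0,0,0],[0,0,0,0,0,0,0],[0,0,0,0,0,0,0]]]'
python3 - <<'E'
from workcell import manip
import numpy as np
from scipy.spatial.transform import Rotation as R
o=manip.get_obs();print(R.from_quat(o['ee_rot']).as_matrix().round(3).tolist(),np.round(o['joint_pos'],2))
E
```

```text
clock: 4.03
position: [0.523, 0.1983, 0.0798]
ee_rot: [0.012, 0.899, -0.027, 0.437]
ft_force: [1.1, -0.9, 0.4]
grip_width: 0.002
grasp_force: 0.0
[[-0.618, 0.045, 0.785], [-0.001, 0.998, -0.059], [-0.786, -0.037, -0.617]] [ 0.36  0.43 -1.24  2.37  1.8   1.   -0.63]
```

```bash
python3 -m crank '[[[0,1.5,0.1,-0.2,0,0,0],[0,1.5,0.1,0,0,0,0],[0,1.5,0.1,0,0,0,0],[0,1.5,0.1,0,0,0,0],[0,0,0,0,0,0,0],[0,0,0,0.4,0,0,0],[0,0,0,0.4,0,0,0],[0,0,0,0.3,0,0,0],[0,0,0,0.3,0,0,0],[0,0,0,0.3,0,0,0],[0,0,0,0.3,0,0,0],[0,0,0,0,0,0,0]]]'
python3 - <<'E'
from workcell import manip,eyes
import cv2,numpy as np
o=manip.get_obs()
p,d=eyes.camera('wrist');cv2.imwrite('pics/w2.png',p[:,:,::-1]);np.savez('pics/w2.npz',p=p,d=d,pos=o['position'],q=o['ee_rot'])
from h import *
wpts('pics/w2.npz')
E
```

```text
clock: 5.52
position: [0.5821, 0.202, 0.0962]
ee_rot: [0.012, 0.9, -0.026, 0.436]
ft_force: [-4.0, 0.0, -4.7]
grip_width: 0.001
grasp_force: 3.0
blue [[120, 283, 32, 17, 309]] p2 [0.526  0.1377 0.1197] p98 [0.5691 0.1624 0.1269] med [0.5675 0.1425 0.1222]
```

View pics/w2.png

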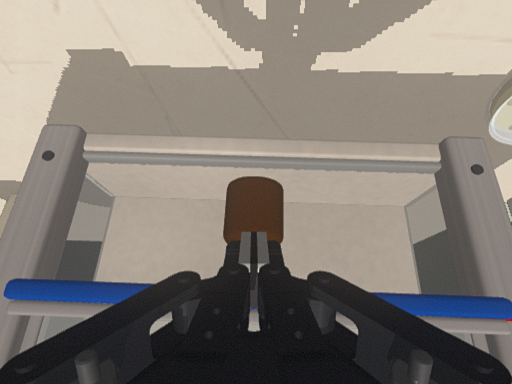

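The fingers are under the lip, in contact at about 4.7 N, and clear of the jar. The pointer is at the right edge of the view (508,318).

```bash
python3 -m crank '[[[0,0,0,0.3,0,0,0],[0,0,0,0.4,0,0,0],[0,0,0,0.4,0,0,0],[0,0,0,0.4,0,0,0],[0,0,0,0.4,0,0,0],[0,0,0,0.4,0,0,0],[0,0,0,0.4,0,0,0],[0,0,0,0.4,0,0,0],[0,0,0,0.4,0,0,0],[0,0,0,0.4,0,0,0],[0,0,0,0.4,0,0,0],[0,0,0,0.4,0,0,0],[0,0,0,0.3,0,0,0],[0,0,0,0.2,0,0,0],[0,0,0,0.1,0,0,0],[0,0,0,0,0,0,0]]]'
python3 - <<'E'
from workcell import manip,eyes
import cv2,numpy as np
from h import *
for n in('scene','side'):
    p,d=eyes.camera(n);cv2.imwrite(f'pics/{n}1.png',p[:,:,::-1])
    b,k=blobs(p,(0,110,60),(8,255,255),(190,100,300,280));v,u=np.nonzero(k)
    P=np.array([dp(n,d,i,j) for i,j in zip(u,v)]);print(n,b,P.mean(0) if len(P) else '')
a=cv2.imread('pics/scene1.png')[80:280,160:360];b=cv2.imread('pics/side1.png')[130:330,190:390]
cv2.imwrite('pics/c2.png',cv2.resize(np.hstack([a,b]),(800,400),interpolation=cv2.INTER_CUBIC))
E
```

```text
clock: 7.58
position: [0.5823, 0.202, 0.1496]
ee_rot: [0.012, 0.899, -0.027, 0.436]
ft_force: [-5.9, -1.0, -5.4]
grip_width: 0.001
grasp_force: 4.0
scene [([210, 145, 9, 6, 26], [213.3, 147.8])] [0.60655624 0.34014732 0.18476498]
side [([256, 228, 3, 12, 31], [256.9, 233.7])] [0.60432316 0.34321398 0.18343613]
```

View pics/c2.png

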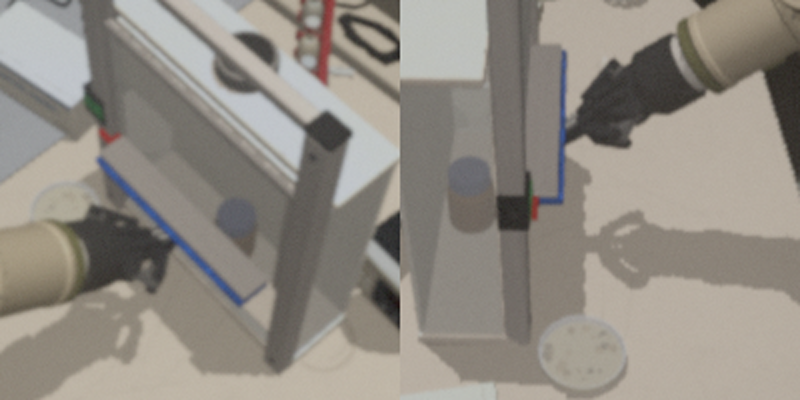

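The lip is riding on the fingertips. The pointer has risen about 57.6 mm and about 34 mm remain.

```bash
python3 -m crank '[[[0,0,0,0.3,0,0,0],[0,0,0,0.4,0,0,0],[0,0,0,0.4,0,0,0],[0,0,0,0.4,0,0,0],[0,0,0,0.4,0,0,0],[0,0,0,0.4,0,0,0],[0,0,0,0.4,0,0,0],[0,0,0,0.3,0,0,0],[0,0,0,0.2,0,0,0],[0,0,0,0.1,0,0,0],[0,0,0,0.1,0,0,0],[0,0,0,0,0,0,0]]]'
python3 - <<'E'
from workcell import eyes
from h import *
for n in('scene','side'):
    p,d=eyes.camera(n)
    b,k=blobs(p,(0,110,60),(8,255,255),(190,100,300,280));v,u=np.nonzero(k)
    P=np.array([dp(n,d,i,j) for i,j in zip(u,v)]);print(n,b,P.mean(0) if len(P) else '')
E
```

```text
clock: 9.18
position: [0.5823, 0.202, 0.1837]
ee_rot: [0.012, 0.899, -0.027, 0.436]
ft_force: [-6.7, -1.2, -5.1]
grip_width: -0.0
grasp_force: 4.1
scene [([208, 137, 10, 6, 27], [211.8, 139.4])] [0.60702575 0.34266059 0.21464722]
side [([255, 216, 4, 11, 28], [256.5, 219.9])] [0.60450784 0.33959448 0.21743793]
```

```bash
python3 -m crank '[[[0,0,0,-0.4,0,0,0],[0,0,0,-0.8,0,0,0],[0,0,0,-1,0,0,0],[0,-1,0,0,0,0,0],[0,-2,0,0,0,0,0],[0,-2,0,0,0,0,0],[0,-2,0,0,0,0,0],[0,-2,0,1,0,0,0],[0,-2,0,2,0,0,0],[0,-2,0,3,0,0,0],[0,-2,0,4,0,0,0],[0,-2,0,2,0,0,0],[0,0,0,0,0,0,0],[0,0,0,0,0,0,0]]]'
python3 - <<'E'
from workcell import manip,eyes
from h import *
o=manip.get_obs()
p,d=eyes.camera('wrist');cv2.imwrite('pics/w3.png',p[:,:,::-1]);np.savez('pics/w3.npz',p=p,d=d,pos=o['position'],q=o['ee_rot'])
wpts('pics/w3.npz')
for n in('scene','side'):
    p,d=eyes.camera(n)
    b,k=blobs(p,(0,110,60),(8,255,255),(190,100,300,280));v,u=np.nonzero(k)
    P=np.array([dp(n,d,i,j) for i,j in zip(u,v)]);print(n,b,P.mean(0) if len(P) else '')
E
```

```text
clock: 11.02
position: [0.4214, 0.2021, 0.2722]
ee_rot: [0.012, 0.899, -0.027, 0.437]
ft_force: [-0.0, -0.3, -0.4]
grip_width: 0.002
grasp_force: 0.0
red [] p2 [0.6076 0.3321 0.219 ] p98 [0.6174 0.3355 0.2203] med [0.6128 0.3327 0.2202]
green [[380, 228, 32, 18, 455]] p2 [0.6052 0.3472 0.2072] p98 [0.6085 0.3798 0.2271] med [0.6068 0.365  0.2184]
blue [[155, 213, 205, 17, 1768]] p2 [0.5651 0.0884 0.2087] p98 [0.579  0.3056 0.2164] med [0.571  0.1976 0.2135]
scene [([208, 137, 10, 6, 26], [211.8, 139.4])] [0.60666708 0.34216114 0.21555008]
side [([255, 216, 4, 11, 30], [256.6, 220.0])] [0.60444668 0.33995986 0.21760875]
```

View pics/w3.png

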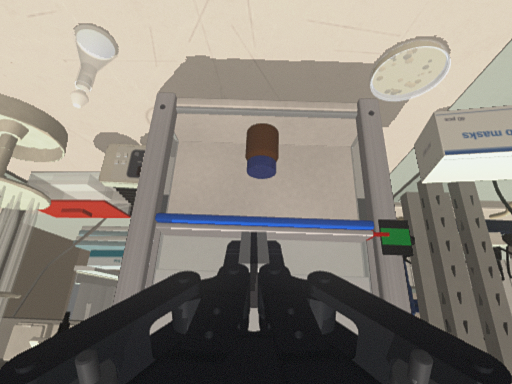

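The pointer (378,236) is level with the middle of the green band (396,237). The sash stands by itself, the hand is clear, and the jar, flask and dish have not moved.

```bash
python3 -c "
from workcell import job
print(job.hand_in())"
```

```text
the job is handed in; nothing more can be done
None
```

I pushed the sash up about 92 mm from under its lip; it now stands by itself with the red pointer level with the middle of the green band, the hand is clear, the jar, flask and dish look undisturbed, and the job was handed in at about 11 s.

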